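Walk a litho stone round to the registration fence

ROBOT

A 7-joint arm with a two-finger parallel gripper is mounted at the origin on the work surface. World frame = base frame: x ahead of the robot, y to its left, z up, the work surface at z = 0. Lengths are in m, angles in degrees, forces in N, time in s.
With the tool pointing down it reaches from about 0.35 to 0.9 m from the base axis. Payload 19.9 kg.
Tool frame: the origin (TCP) lies midway between the tips of the shut fingers; the grasp point (between the pads) lies 19 mm behind it; z points along the fingers, y is the line along which they close (so a half turn about z gives the same grasp; the last joint's range is limited). The gripper opens to 85 mm and grips with 20 to 120 N. Pads are 22 mm wide; open, the fingers measure 114 mm over their backs; the gripper's body (76 mm by 85 mm) begins 54 mm behind the grasp point. The pads swing forward as they close: fully open they stand 13 mm farther back than shut.
Start: joints at [-74.685, 23.915, -0.59, 92.452, 0.269, 63.638, -3.037], TCP at [0.19, 0.595, 0.231] pointing down, gripper open.
Joint ranges: [-161.28, 161.28], [-22.2, 115.67], [-73.04, 71.86], [3.21, 147.25], [-68.34, 248.33], [10.77, 114.83], [-161.83, 161.83]. Speed limits (degrees/s): [108.29, 108.29, 136.94, 136.94, 172.46, 172.46, 172.46].

INTERFACE

Orientations are given as a 3x3 rotation matrix whose columns are the frame's x, y, z axes.
In Python, from workcell import ctrl, snapshot, workorder, models gives the robot as it stands. The module is installed in compiled form; this text tells all that it offers.
- The arm moves only by the tool arm_command, never from a script. Its argument "steps" is a list of rows, each a list of 4 numbers: the shift along the tool's x, y, z in units of 50 mm (1.0 is 50 mm), then the turn about the tool's z in units of 8 degrees (1.0 is 8 degrees). In form: [[x, y, z, twist], ...]. A call has 1 to 20 rows; each row is the pose to reach, as a shift and turn from the pose commanded when the call began, along the tool's axes at that moment; what a row does not reach only later rows make up. A row lasts 1/8 s, in which the tool goes at most 62.5 mm and 10.7 degrees, less where a joint would pass 70% of its speed; a pose out of reach is approached as far as the arm can. A call with a gripper value outside its range is refused whole. "jaw" is the opening, from -1 (shut) to 1 (fully open), set as the call begins (left out, the last holds). The fingers move at their own pace and stop on an object; the grip force is fixed at half the most. Time passes only in rows, so rows that repeat a pose let the fingers close. It gives the time, the measured TCP pose, the force, the opening and the grip force at its end, in the units of the state.
- ctrl.get_state(): the state, without advancing time (a new reading comes with each control period).
- snapshot(name): name is "scene" or "top" or "wrist"; returns a dict with "image" (420x560x3 uint8, red, green, blue), "intrinsics" (3x3 intrinsics, pixels), "world_to_cam" (4x4, takes a point from world to camera coordinates); the wrist camera has in their place "hand_eye" (4x4, takes a point from camera to tool coordinates, whose origin is the TCP and whose axes are the flange's). Camera axes: x right, y down, z forward; pixel columns grow to the right and rows downward; lengths in m; the calibration is good to about 2 mm. A picture is of the moment at which its call begins: read the wrist's pose just before it. There is no depth.
- workorder.job_done(): hands the job in; it is judged then, once.
Trained networks look in a picture, given as the dict that the camera call returned (one of the last four; its "shot" number tells which), for a name from the list of things; names that differ only in an ending like _2 or _b are one class to them, and where a whole thing is asked for, a point or a joint stands for the part that bears it (a point fixed in the world has none). Each returns a list of dicts, best first, with "score" (0 to 1); they miss things now and then, are a little off and sometimes report something else, mostly with a low value. They report only what shows in the picture. A call takes as long as a camera call. They do not tell look-alikes from the thing itself.
- models.find_in(picture, label): "centre" ([column, row] in pixels, amid what is visible of it).
- models.regions_of(picture, label): "mask" (420x560 bool, what is visible of it) and "centre" ([column, row] in pixels, amid what is visible of it).
The state is a dict: "time_s": time; "qpos": joint angles; "qd": joint speeds; "effort": joint torques, N m; "eef_pos": TCP position; "ee_rot": TCP orientation; "force": force on the tool from outside, world axes, zero at the start; "moment": the same for the moment, N m; "width": finger opening in m; "grasp_force": force on a finger pad.
Only numpy, scipy, OpenCV 4.12 (cv2) and the standard library are available. Lean on these libraries where they do the work, as an engineer would, in place of code of your own. Each camera call takes 0.05 s, during which the arm holds its last target. There are 200 camera calls.

TASK

The heavy printing stone lies askew on the bench. With the fingertips, push it round at its corners where it lies until a long side is parallel to the low metal fence, before any part of it touches the fence; then push it home so that this long side lies flush against the fence's front face, with neither end of the stone overhanging the fence's ends, and take the hand away. Do not lift or tip the stone, and leave the other things on the bench where they are.

Things in the scene. Friction and masses are not known exactly. Their poses are not given: they have to be found in the camera images.
- stone: Small lithographic stone: a pale buff limestone slab with a dark crayon drawing on top, 86 mm along its own x, 120 mm along its own y (the long sides run along y), 38 mm high, about 0.9 kg, loose on the flat dark steel bench top, on which it slides without rolling (friction coefficient roughly 0.5 to 0.75, so a push takes about 4 to 8 N). Too wide to grip comfortably. Origin: centre of its underside, on the bench at z = 0; z up. Either long side may go against the fence.
- fence: Registration fence: a flat aluminium bar fixed to the bench with two bolts (bolt heads 4 mm high on top, 60 mm either side of the middle), 165 mm long, 40 mm deep, 14 mm high, so the stone stands 24 mm higher than it. Origin: middle of the bottom edge of its front face (the face towards the robot and the stone). Its y runs along the front face, its x points from the front face into the bar, away from the stone: the stone is at negative x. It never moves during the job.
- brush_pot: Bystander: white ceramic pot of brushes, 76 mm across, 90 mm high, brushes up to 215 mm; origin at the centre of its underside. Leave it alone.
- ink_tin: Bystander: closed round tin of ink, 72 mm across, 60 mm high; origin at the centre of its underside. Leave it alone.
- tumbler: Bystander: empty drinking glass, 74 mm across, 85 mm high; origin at the centre of its underside. Leave it alone.
- ink_knife: Bystander: ink knife (spatula) 266 mm long lying flat along its own x, handle towards -x, blade 65 mm wide, 20 mm high; origin on its underside near the handle's blade end, 126 mm from the handle's end and 140 mm from the blade's tip. Leave it alone.
There are look-alikes about, which are no part of the job. What is meant by the fence is not black or purple, and is the larger of those in its own colour.

How it is judged:
By the outcome, as a careful person would: the job done as asked, in the order asked, and still so for the second after the job is handed in, with the robot touching nothing.
It also fails if it takes over 64 s, if anything falls off the work surface, if the arm or the gripper's body presses on something with over 40 N, if the wrist force passes 120 N, or if a joint passes its speed limit or range.

## Working session

There is one attempt and no reset: what is moved stays moved. The work goes in short steps, Python scripts to look and compute and a tool call to move; the robot and the scene stay as the last step left them, time stands still between calls to the robot, and variables do not carry over. Pictures are saved under pics/ and viewed, at most 10 in all, crops included, and the job is handed in when it is done.

Besides the shell and the picture viewer there is one more tool, called after "Call:" as name([rows], argument=value, ...), one row to a line, values as JSON. arm_command: Moves the arm, as the interface text tells. Its arguments: {"type":"object","properties":{"steps":{"type":"array","items":{"type":"array","items":{"type":"number"}}},"jaw":{"type":"number"}},"required":["steps"]}

```bash
mkdir -p pics
cat > h.py <<'E'
import numpy as np,cv2
from workcell import ctrl,snapshot,workorder,models
def ray(p,uv,z):
    K=p["intrinsics"];T=np.array(p["world_to_cam"]);R=T[:3,:3];t=T[:3,3]
    c=-R.T@t;d=R.T@np.linalg.inv(K)@np.array([uv[0],uv[1],1.]);return c+d*(z-c[2])/d[2]
def proj(p,X):
    T=np.array(p["world_to_cam"]);q=T[:3,:3]@np.array(X)+T[:3,3];q=np.array(p["intrinsics"])@q;return q[:2]/q[2]
E
python3 - <<'E'
from h import *
s=ctrl.get_state();print(s["time_s"],s["eef_pos"],np.round(s["ee_rot"],3),s["force"],s["width"])
for n in("top","scene"):
    p=snapshot(n);cv2.imwrite(f"pics/{n}0.png",cv2.cvtColor(p["image"],cv2.COLOR_RGB2BGR))
    T=np.array(p["world_to_cam"]);print(n,-T[:3,:3].T@T[:3,3],p["shot"])
    for l in("stone","fence","brush_pot","ink_tin","tumbler","ink_knife"):
        for r in models.find_in(p,l):print(l,r["score"],np.round(r["centre"]),np.round(ray(p,r["centre"],0.02),3))
E
```

```text
0.0 [0.18984411 0.59510911 0.23064954] [[-0.953  0.304 -0.   ]
 [ 0.304  0.953 -0.001]
 [-0.    -0.001 -1.   ]] [ 0.18583426 -0.42751437  0.16237714] 0.08487003636744156
top [ 0.56012342 -0.00255736  1.23876015] 1
stone 0.92 [254. 254.] [0.538 0.059 0.02 ]
fence 0.86 [261. 193.] [0.713 0.04  0.02 ]
fence 0.81 [279. 146.] [ 0.854 -0.01   0.02 ]
fence 0.81 [202. 158.] [0.816 0.213 0.02 ]
fence 0.6 [319. 253.] [ 0.54  -0.126  0.02 ]
brush_pot 0.7 [143. 277.] [0.471 0.377 0.02 ]
ink_tin 0.73 [178. 211.] [0.661 0.282 0.02 ]
tumbler 0.78 [422. 289.] [ 0.439 -0.422  0.02 ]
scene [1.61416178 0.11055966 1.06677327] 2
stone 0.72 [307. 180.] [0.541 0.055 0.02 ]
fence 0.98 [294. 222.] [0.73  0.027 0.02 ]
fence 0.96 [252. 178.] [ 0.544 -0.13   0.02 ]
fence 0.72 [352. 250.] [0.821 0.203 0.02 ]
fence 0.67 [281. 256.] [0.861 0.001 0.02 ]
fence 0.3 [402. 156.] [0.401 0.381 0.02 ]
brush_pot 0.75 [402. 155.] [0.395 0.382 0.02 ]
brush_pot 0.47 [310. 182.] [0.554 0.067 0.02 ]
ink_tin 0.75 [375. 209.] [0.657 0.276 0.02 ]
tumbler 0.6 [179. 149.] [ 0.415 -0.413  0.02 ]
ink_knife 0.97 [184. 225.] [ 0.766 -0.307  0.02 ]
```

View pics/top0.png

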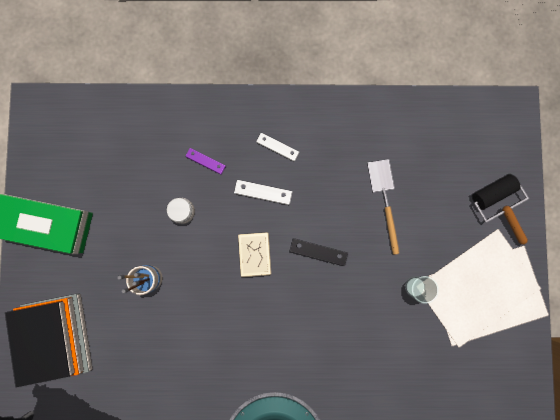

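View pics/scene0.png

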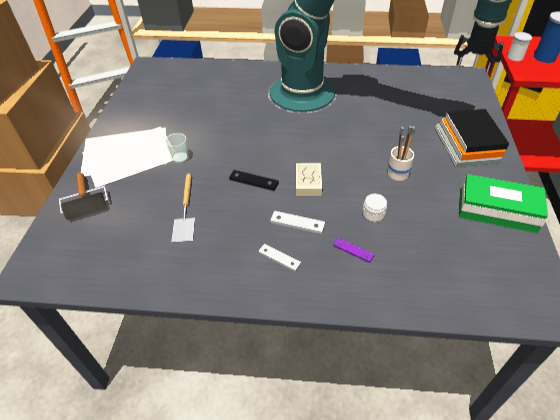

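The fence candidates in the top picture are a large silver bar at (263,192), a smaller silver bar at (278,146), a black bar at (319,252) and a purple bar at (206,160). By the description I choose the large silver one at (263,192). The stone is at (254,254). Next I'll measure them and check the choice in a close crop.

```bash
cat >> h.py <<'E'
def rect(p,m,z):
    # oriented rectangle of a mask after mapping its pixels to plane z
    c=max(cv2.findContours(m.astype(np.uint8),cv2.RETR_EXTERNAL,cv2.CHAIN_APPROX_NONE)[0],key=cv2.contourArea)[:,0]
    P=np.array([ray(p,u,z)[:2] for u in c],np.float32)
    (c,s,a)=cv2.minAreaRect(P*1000);b=cv2.boxPoints((c,s,a))
    e=b[1]-b[0] if np.linalg.norm(b[1]-b[0])>np.linalg.norm(b[2]-b[1]) else b[2]-b[1]
    return np.round(c,1),np.round(sorted(s),1),round(float(np.degrees(np.arctan2(e[1],e[0]))%180),2)
E
python3 - <<'E'
from h import *
p=snapshot("top")
for l,z in(("stone",.038),("fence",.014)):
    for r in models.regions_of(p,l): print(l,r["score"],np.round(r["centre"]),rect(p,r["mask"],z))
im=cv2.cvtColor(p["image"],cv2.COLOR_RGB2BGR)[120:290,170:360]
cv2.imwrite("pics/crop.png",cv2.resize(im,None,fx=3.5,fy=3.5,interpolation=cv2.INTER_CUBIC))
w=snapshot("wrist");print(np.round(w["hand_eye"],3),w["intrinsics"])
E
```

```text
stone 0.64 [252. 254.] (array([539.1,  59.1]), array([ 87., 122.]), 4.22)
fence 0.85 [262. 191.] (array([718. ,  36.9]), array([ 41.5, 164. ]), 78.18)
fence 0.82 [318. 251.] (array([ 545. , -124.4]), array([ 38.9, 165.4]), 75.32)
fence 0.62 [279. 147.] (array([853.3,  -5.7]), array([ 33.5, 127.1]), 63.31)
fence 0.57 [204. 157.] (array([810.9, 207. ]), array([ 30.4, 116.8]), 63.55)
[[-0.    -0.952 -0.305  0.078]
 [ 1.    -0.    -0.    -0.001]
 [ 0.    -0.305  0.952 -0.142]
 [ 0.     0.     0.     1.   ]] [[330.45633711   0.         276.17704674]
 [  0.         330.45633711 203.45147515]
 [  0.           0.           1.        ]]
```

View pics/crop.png

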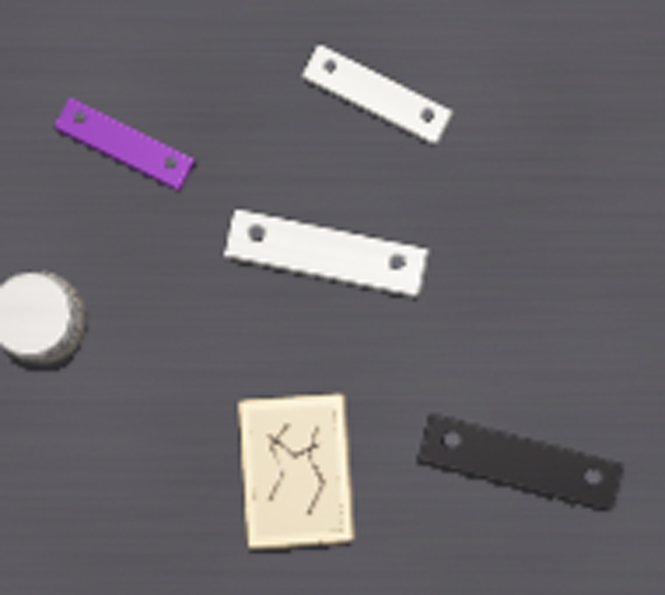

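The crop confirms it: the large white-silver bar at top-picture (263,192) has two bolts and measures 164 x 41 mm. The small silver, black and purple bars are the look-alikes. I'll raise the hand to clear the brushes, then go over the stone.

Call:
arm_command([
  [0,0,-1,0],
  [0,0,-2,0],
  [-1,-1,-2,0],
  [-2,-1.7,-2,0],
  [-3,-2.5,-2,0],
  [-4,-3.3,-2,0],
  [-5,-4.1,-2,0],
  [-6,-4.9,-2,0],
  [-7,-5.7,-2,-0.2],
  [-8,-6.5,-2,-0.4],
  [-9,-7.3,-2,-0.6],
  [-10,-8.1,-2,-0.7],
  [-11,-8.9,-1.8,-0.74],
  [-11.1,-8.9,-1.5,-0.74],
  [-11.1,-8.9,-1.2,-0.74],
  [-11.1,-8.9,-1,-0.74],
  [-11.1,-8.9,-1,-0.74],
], jaw=-1)

```text
time_s: 3.02
eef_pos: [0.5829, 0.0039, 0.281]
ee_rot: [[-0.979, 0.203, -0.001], [0.203, 0.979, 0.0], [0.001, 0.0, -1.0]]
force: [-0.3, 0.6, 0.1]
width: 0.0001
grasp_force: 0.0
```

```bash
cat >> h.py <<'E'
def wrist():
    s=ctrl.get_state();p=snapshot("wrist")
    T=np.eye(4);T[:3,:3]=s["ee_rot"];T[:3,3]=s["eef_pos"]
    p["world_to_cam"]=np.linalg.inv(T@np.array(p["hand_eye"]));return s,p
def look(save=None,wr=True):
    s,p=wrist() if wr else (ctrl.get_state(),snapshot("top"))
    R=s["ee_rot"];print("t",s["time_s"],"tcp",np.round(s["eef_pos"],4),"yang",round(float(np.degrees(np.arctan2(R[1,1],R[0,1]))),2),"F",np.round(s["force"],1))
    for l,z in(("stone",.038),("fence",.014)):
        for r in models.regions_of(p,l): print(l,round(r["score"],2),np.round(r["centre"]),*rect(p,r["mask"],z))
    if save: cv2.imwrite(f"pics/{save}.png",cv2.cvtColor(p["image"],cv2.COLOR_RGB2BGR))
    return s,p
E
python3 -c "
from h import *
look('w1')"
```

```text
t 3.025 tcp [0.5829 0.0039 0.281 ] yang 78.31 F [-0.3  0.6  0.1]
stone 0.61 [316. 113.] [536.9  57.9] [ 86.1 119.1] 3.88
fence 0.95 [166. 151.] [ 542.7 -125.2] [ 43.4 166.2] 75.29
fence 0.7 [328. 247.] [714.5  37.1] [ 46.1 164. ] 77.43
fence 0.59 [508. 181.] [670.3 284.5] [ 77.7 117.5] 64.94
fence 0.58 [449. 288.] [804.2 203.6] [ 32.3 122.2] 63.4
```

View pics/w1.png

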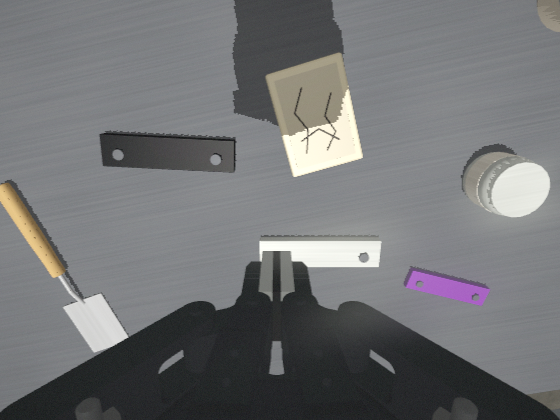

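Wrist picture: the stone is at (316,113), the fence partly behind the fingers at (320,252) with its front edge near row 240, and the black bar at (168,152). Next I'll refine the fence angle and plan the first corner push.

```bash
cat >> h.py <<'E'
def rows(pts,z=None):
    s=ctrl.get_state();R=np.array(s["ee_rot"])
    for q in pts:
        d=R.T@(np.array(q)/1000-s["eef_pos"])/.05;print(np.round(d,2).tolist())
def fence_line(p,guess=(698,41,78)):
    # front top edge (z=14mm): scan brightness along normal near the guess
    g=cv2.GaussianBlur(cv2.cvtColor(p["image"],cv2.COLOR_RGB2GRAY),(3,3),0).astype(np.float32)
    a=np.radians(guess[2]);e=np.array([np.cos(a),np.sin(a)]);n=np.array([e[1],-e[0]]);out=[]
    for t in np.arange(-70,71,2.):
        o=np.arange(-14,14,.25);uv=np.array([proj(p,[*((np.array(guess[:2])+t*e+k*n)/1000),.014]) for k in o],np.float32)
        v=cv2.remap(g,uv[:,0][None],uv[:,1][None],cv2.INTER_LINEAR)[0];d=np.gradient(v);i=d.argmax()
        if d[i]>1.5 and v.max()>200: out.append(np.array(guess[:2])+t*e+o[i]*n)
    L=cv2.fitLine(np.float32(out),cv2.DIST_HUBER,0,.01,.01).ravel()
    return len(out),round(float(np.degrees(np.arctan2(L[1],L[0]))%180),2),L[2:]
E
python3 -c "
from h import *
s,p=wrist();print('wrist',fence_line(p));p=snapshot('top');print('top',fence_line(p))
rows([[589,-14,281],[589,-14,12],[589,1,12],[597,16.5,12],[602.6,33,12],[605,50,12],[605,62.6,12],[612,30,12],[612,30,281]])"
```

```text
wrist (71, 78.29, array([694.2844  ,  21.956366], dtype=float32))
top (48, 78.4, array([709.71027 ,  53.168808], dtype=float32))
[-0.18, -0.31, 0.02]
[-0.17, -0.32, 5.4]
[-0.11, -0.02, 5.4]
[-0.2, 0.31, 5.4]
[-0.25, 0.66, 5.4]
[-0.22, 1.0, 5.4]
[-0.17, 1.25, 5.4]
[-0.44, 0.64, 5.4]
[-0.45, 0.64, 0.02]
```

Call:
arm_command([
  [-0.18,-0.31,1.2,0],
  [-0.18,-0.31,2.4,0],
  [-0.18,-0.31,3.6,0],
  [-0.18,-0.31,4.6,0],
  [-0.18,-0.31,5.2,0],
  [-0.17,-0.32,5.4,0],
  [-0.15,-0.2,5.4,0],
  [-0.12,-0.1,5.4,0],
  [-0.11,-0.02,5.4,0],
  [-0.14,0.09,5.4,0],
  [-0.17,0.2,5.4,0],
  [-0.2,0.31,5.4,0],
  [-0.22,0.43,5.4,0],
  [-0.24,0.55,5.4,0],
  [-0.25,0.66,5.4,0],
  [-0.24,0.78,5.4,0],
  [-0.23,0.9,5.4,0],
  [-0.22,1.0,5.4,0],
  [-0.2,1.12,5.4,0],
  [-0.17,1.25,5.4,0],
])

```text
time_s: 5.78
eef_pos: [0.6045, 0.0626, 0.0113]
ee_rot: [[-0.979, 0.204, -0.0], [0.204, 0.979, -0.0], [0.0, -0.0, -1.0]]
force: [1.0, -2.1, 1.0]
width: 0.0002
grasp_force: 1.2
```

```bash
python3 -c "
from h import *
s,p=look(wr=False)"
```

```text
t 5.775 tcp [0.6045 0.0626 0.0113] yang 78.22 F [ 1.  -2.1  1. ]
fence 0.88 [315. 251.] [ 544.5 -126.4] [ 43.6 166.8] 74.83
fence 0.73 [276. 145.] [852.6  -4.1] [ 33.5 127.1] 63.31
fence 0.68 [203. 160.] [809.1 207.8] [ 29.1 119.3] 63.55
```

Call:
arm_command([
  [-0.25,-0.2,0,0],
  [-0.25,-0.4,-0.5,0],
  [-0.25,-0.4,-1.5,0],
  [-0.25,-0.4,-2.6,0],
  [-0.25,-0.4,-3.7,0],
  [-0.25,-0.4,-4.4,0],
  [-0.25,-0.4,-4.6,0],
  [-0.25,-0.4,-4.6,0],
])

```text
time_s: 6.92
eef_pos: [0.6129, 0.0395, 0.2412]
ee_rot: [[-0.979, 0.205, 0.0], [0.205, 0.979, -0.0], [-0.0, -0.0, -1.0]]
force: [-0.1, 0.2, -0.1]
width: 0.0001
grasp_force: 0.0
```

```bash
python3 -c "
from h import *
s,p=look('w2')"
```

```text
t 6.925 tcp [0.6129 0.0395 0.2412] yang 78.19 F [-0.1  0.2 -0.1]
stone 0.73 [301.  90.] [536.6  79.5] [ 86.1 119.6] 40.84
fence 0.95 [301. 246.] [714.9  36.9] [ 44.6 164.2] 78.19
fence 0.89 [433. 285.] [803.9 204.3] [ 32.8 121.4] 63.35
fence 0.66 [116. 138.] [ 543.7 -124.8] [ 41.9 168. ] 75.42
fence 0.63 [277. 346.] [853.8 -11.2] [12.3 20. ] 168.44
```

View pics/w2.png

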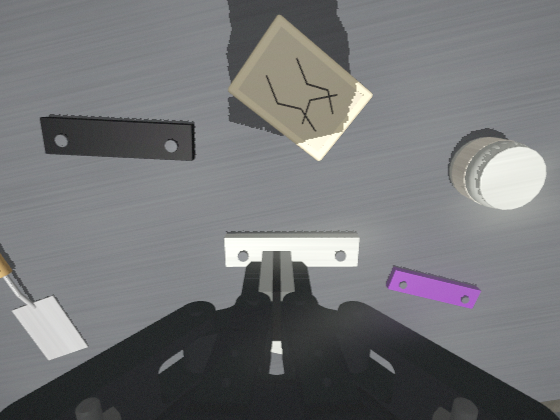

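Stone at (301,90) in this picture, now at 40.8° and still near its original spot. It needs 37.4° more to match the fence at 78.2°, from the opposite corner.

```bash
python3 -c "
from h import *
R=lambda a:np.array([[np.cos(a),-np.sin(a)],[np.sin(a),np.cos(a)]])
piv=np.array([560.8,100.4]);pts=[]
for th,ex in [(0,22),(0,22),(0,8),(0,0),(5,0),(10,0),(15,0),(20,0),(25,0),(30,0),(34,0),(37.4,0)]:
    a=np.radians(40.84+th);n=a-np.pi/2;f=np.radians(78.2)
    h=11*abs(np.sin(n-f))+14.5*abs(np.cos(n-f))
    pts.append([*(piv+R(a)@np.array([-80,43+h+ex])),12 if pts else 150])
print(np.round(pts).tolist());rows(pts)"
```

```text
[[446.0, 111.0, 150.0], [446.0, 111.0, 12.0], [455.0, 100.0, 12.0], [461.0, 94.0, 12.0], [462.0, 85.0, 12.0], [464.0, 76.0, 12.0], [467.0, 67.0, 12.0], [471.0, 59.0, 12.0], [476.0, 51.0, 12.0], [482.0, 43.0, 12.0], [487.0, 38.0, 12.0], [492.0, 33.0, 12.0]]
[3.53, 0.71, 1.8]
[3.53, 0.71, 4.56]
[3.31, 0.54, 4.56]
[3.18, 0.44, 4.56]
[3.12, 0.27, 4.56]
[3.04, 0.11, 4.56]
[2.94, -0.05, 4.56]
[2.83, -0.2, 4.56]
[2.7, -0.34, 4.56]
[2.56, -0.46, 4.56]
[2.43, -0.55, 4.56]
[2.33, -0.62, 4.56]
```

Call:
arm_command([
  [1.2,0.3,0,0],
  [2.4,0.6,0,0],
  [3.53,0.71,0,0],
  [3.53,0.71,1.2,0],
  [3.53,0.71,2.4,0],
  [3.53,0.71,3.5,0],
  [3.53,0.71,4.3,0],
  [3.53,0.71,4.56,0],
  [3.42,0.62,4.56,0],
  [3.31,0.54,4.56,0],
  [3.18,0.44,4.56,0],
  [3.12,0.27,4.56,0],
  [3.04,0.11,4.56,0],
  [2.94,-0.05,4.56,0],
  [2.83,-0.2,4.56,0],
  [2.7,-0.34,4.56,0],
  [2.56,-0.46,4.56,0],
  [2.43,-0.55,4.56,0],
  [2.33,-0.62,4.56,0],
  [2.33,-0.62,4.56,0],
])

```text
time_s: 9.57
eef_pos: [0.4929, 0.0331, 0.0133]
ee_rot: [[-0.979, 0.205, 0.001], [0.205, 0.979, -0.0], [-0.001, -0.0, -1.0]]
force: [-0.1, -0.2, -0.4]
width: 0.0002
grasp_force: 0.0
```

Call:
arm_command([
  [0.3,0.05,0,0],
  [0.5,0.1,-1.1,0],
  [0.3,0.2,-2.3,0],
  [-0.6,0.3,-3.5,0],
  [-1.5,0.4,-4.6,0],
  [-2.3,0.6,-4.6,0],
  [-2.3,0.6,-4.6,0],
  [-2.3,0.6,-4.6,0],
])

```text
time_s: 10.58
eef_pos: [0.6098, 0.0398, 0.2425]
ee_rot: [[-0.979, 0.204, -0.001], [0.204, 0.979, -0.0], [0.001, -0.0, -1.0]]
force: [0.4, -0.7, -0.8]
width: 0.0005
grasp_force: 0.0
```

```bash
python3 -c "
from h import *
s,p=look();print(fence_line(p))"
```

```text
t 10.575 tcp [0.6098 0.0398 0.2425] yang 78.24 F [ 0.4 -0.7 -0.8]
stone 0.87 [291. 109.] [552.8  63.5] [ 85.2 118.8] 80.91
fence 0.93 [432. 292.] [804.5 204.1] [ 34.5 122.4] 64.26
fence 0.68 [301. 248.] [715.4  37.3] [ 43.5 162.8] 78.25
fence 0.68 [275. 350.] [851.1 -10.8] [12.4 23.3] 168.26
fence 0.62 [118. 142.] [ 543.2 -124.4] [ 41.  167.3] 75.46
(71, 78.19, array([696.7622 ,  33.49331], dtype=float32))
```

Call:
arm_command([
  [1.2,0.1,0,0],
  [2.4,0.2,0,0],
  [2.6,0.23,1.2,0],
  [2.6,0.23,2.4,0],
  [2.6,0.23,3.5,0],
  [2.6,0.23,4.3,0],
  [2.6,0.23,4.64,0],
  [2.45,0.23,4.64,0],
  [2.35,0.23,4.64,0],
  [2.25,0.23,4.64,0],
  [2.15,0.23,4.64,0],
  [2.05,0.23,4.64,0],
  [1.95,0.23,4.64,0],
  [1.85,0.23,4.64,0],
  [1.75,0.23,4.64,0],
  [1.65,0.23,4.64,0],
  [1.55,0.23,4.64,0],
  [1.45,0.23,4.64,0],
  [1.35,0.23,4.64,0],
  [1.3,0.23,4.64,0],
], jaw=0.5)

```text
time_s: 13.22
eef_pos: [0.5499, 0.0642, 0.0123]
ee_rot: [[-0.979, 0.204, 0.0], [0.204, 0.979, 0.0], [-0.0, 0.001, -1.0]]
force: [-7.7, 1.1, 5.2]
width: 0.0639
grasp_force: 3.8
```

Call:
arm_command([
  [0.3,0,0,0],
  [0.6,0,-0.5,0],
  [0.6,0,-1.6,0],
  [0.4,0,-2.8,0],
  [-0.4,0,-3.8,0],
  [-1.2,0,-4.6,0],
  [-1.6,0,-4.6,0],
  [-1.6,0,-4.6,0],
  [-1.6,0,-4.6,0],
])

```text
time_s: 14.35
eef_pos: [0.6271, 0.0479, 0.2411]
ee_rot: [[-0.979, 0.204, -0.0], [0.204, 0.979, 0.0], [0.0, 0.0, -1.0]]
force: [0.1, 0.3, -0.2]
width: 0.0639
grasp_force: 0.0
```

```bash
python3 -c "
from h import *
s,p=look('w3');print(fence_line(p),s['width'])"
```

```text
t 14.35 tcp [0.6271 0.0479 0.2411] yang 78.23 F [ 0.1  0.3 -0.2]
stone 0.63 [279. 148.] [602.6  51.5] [ 86.5 119.6] 78.23
fence 0.85 [272. 338.] [846.7  -3.4] [ 43.6 125.9] 64.75
fence 0.76 [107. 128.] [ 543.6 -124.4] [ 43.3 168.9] 75.82
fence 0.7 [428. 283.] [804.4 203.7] [ 32.1 120.1] 63.7
fence 0.68 [283. 241.] [715.4  36.8] [ 42.5 164.1] 78.23
(71, 78.26, array([701.5073  ,  52.931515], dtype=float32)) 0.06391522815771764
```

View pics/w3.png

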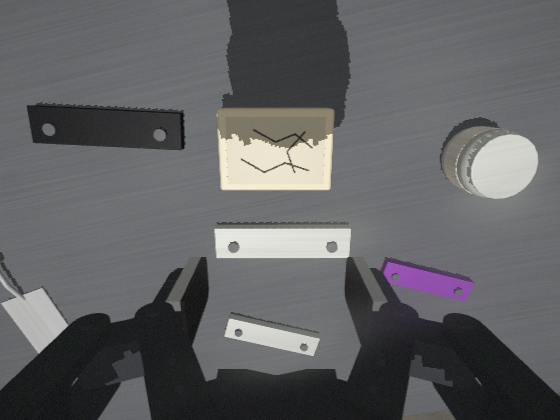

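The picture shows the stone at (277,148) parallel to the fence at (283,241): both read 78.23°, with a gap of about 53 mm and both ends inside the fence's ends. Next I'll push it home with two fingers.

Call:
arm_command([
  [1.0,0,0,0],
  [2.0,0,0,0],
  [2.1,0,1.2,0],
  [2.1,0,2.4,0],
  [2.1,0,3.5,0],
  [2.1,0,4.3,0],
  [2.1,0,4.6,0],
  [1.9,0,4.6,0],
  [1.7,0,4.6,0],
  [1.6,0,4.6,0],
  [1.48,0,4.6,0],
  [1.36,0,4.6,0],
  [1.24,0,4.6,0],
  [1.12,0,4.6,0],
  [1.0,0,4.6,0],
  [0.88,0,4.6,0],
  [0.78,0,4.6,0],
  [0.7,0,4.6,0],
  [0.64,0,4.6,0],
  [0.6,0,4.6,0],
])

```text
time_s: 17.0
eef_pos: [0.5984, 0.054, 0.012]
ee_rot: [[-0.979, 0.204, -0.001], [0.204, 0.979, 0.001], [0.001, 0.0, -1.0]]
force: [-7.5, 1.5, 4.9]
width: 0.064
grasp_force: 3.7
```

Call:
arm_command([
  [-0.02,0,0,0],
  [-0.04,0,0,0],
  [-0.06,0,0,0],
])

```text
time_s: 17.38
eef_pos: [0.6012, 0.0535, 0.012]
ee_rot: [[-0.979, 0.204, -0.001], [0.204, 0.979, 0.001], [0.001, 0.0, -1.0]]
force: [-6.8, 1.3, 3.8]
width: 0.0643
grasp_force: 3.5
```

Call:
arm_command([
  [-0.02,0,0,0],
  [-0.03,0,0,0],
])

```text
time_s: 17.62
eef_pos: [0.6023, 0.0533, 0.0119]
ee_rot: [[-0.979, 0.204, -0.002], [0.204, 0.979, 0.001], [0.002, 0.0, -1.0]]
force: [-12.4, 2.7, 9.1]
width: 0.064
grasp_force: 6.2
```

Call:
arm_command([
  [-0.02,0,0,0],
  [-0.03,0,0,0],
])

```text
time_s: 17.88
eef_pos: [0.6023, 0.0533, 0.0117]
ee_rot: [[-0.979, 0.203, -0.005], [0.203, 0.979, 0.001], [0.005, 0.0, -1.0]]
force: [-22.4, 4.1, 16.8]
width: 0.0641
grasp_force: 11.5
```

The force rose while the tool stopped, so the stone is seated. I'll back off and look.

Call:
arm_command([
  [0.1,0,0,0],
  [0.4,0,0,0],
  [0.7,0,-0.5,0],
  [0.7,0,-1.6,0],
  [0.7,0,-2.8,0],
  [0.7,0,-4.0,0],
  [0.7,0,-4.6,0],
  [0.0,0,-4.8,0],
  [0.0,0,-4.8,0],
  [0.0,0,-4.8,0],
])

```text
time_s: 19.12
eef_pos: [0.6038, 0.0526, 0.2509]
ee_rot: [[-0.979, 0.204, -0.001], [0.204, 0.979, 0.0], [0.001, -0.0, -1.0]]
force: [-0.3, 0.7, -1.1]
width: 0.0643
grasp_force: 0.0
```

```bash
python3 -c "
from h import *
s,p=look('w4')
f=[]
e=np.array([.204,.979]);n=np.array([.979,-.204])
im=cv2.cvtColor(p['image'],cv2.COLOR_RGB2BGR)
for t in(-82.5,82.5):
    u=proj(p,[*((np.array([698,41])+t*e)/1000),.014]);print(t,u)
snapshot('top')"
```

```text
t 19.125 tcp [0.6038 0.0526 0.2509] yang 78.22 F [-0.3  0.7 -1.1]
fence 0.79 [429. 291.] [805.  205.4] [ 32.7 118.7] 63.61
fence 0.74 [287. 264.] [715.6  36.2] [ 44.4 162.4] 78.78
fence 0.58 [272. 344.] [847.1  -3.2] [ 39.4 126.7] 63.67
fence 0.58 [112. 148.] [ 543.6 -124.2] [ 42.1 167.5] 75.59
fence 0.52 [ 36. 320.] [ 716.6 -308.5] [ 65.4 139.8] 10.48
-82.5 [217.14714961 242.42546902]
82.5 [348.96549224 242.40009727]
```

View pics/w4.png

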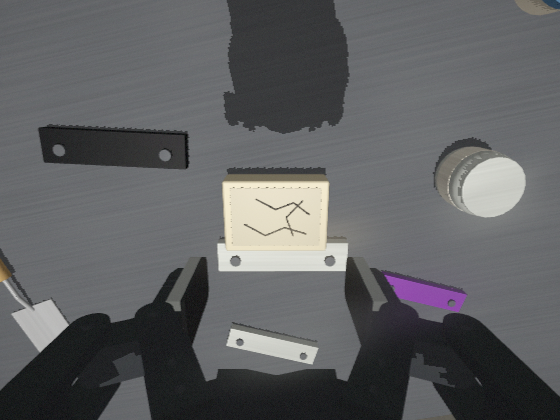

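The stone, at (276,213), sits against the fence at (283,255), parallel to it and inside both ends. A numeric check comes before handing in.

```bash
python3 -c "
from h import *
s,p=wrist()
e=np.array([.204,.979]);n=np.array([.979,-.204]);f=np.array([698,41])
for uv in((223.5,248.5),(327.5,248.5)):
    q=ray(p,uv,.038)[:2]*1000-f;print('x,y in fence',q@n,q@e)
for uv in((218,243),(347.5,243)):
    q=ray(p,uv,.014)[:2]*1000-f;print('fence end',q@n,q@e)
hsv=cv2.cvtColor(p['image'],cv2.COLOR_RGB2HSV);m=(hsv[...,1]>18)&(hsv[...,2]>140)&(hsv[...,0]<35)
m[:160]=0;m[265:]=0;m[:,:200]=0;m[:,370:]=0
print(rect(p,m,.038))
for r in models.regions_of(p,'stone'):print(r['score'],rect(p,r['mask'],.038))
for l in('ink_tin','ink_knife','brush_pot','tumbler'):
    for r in models.find_in(snapshot('top'),l)[:1]:print(l,r['centre'])"
```

```text
x,y in fence -2.7323006275398884 -70.53108528626254
x,y in fence -2.7517560906763268 52.242231321175794
fence end 1.1516762184852554 -81.25918593123482
fence end 1.1263181543086898 81.03811394371905
(array([654.2,  40.3]), array([ 83.8, 119.4]), 78.24)
0.92 (array([649.8,  41.4]), array([ 92.9, 119.3]), 78.29)
ink_knife [382.4, 185.3]
brush_pot [140.6, 277.7]
tumbler [422.6, 289.3]
```

```bash
python3 -c "
from h import *
print(workorder.job_done())"
```

```text
the job is handed in; nothing more can be done
None
```

The stone was turned parallel at its corners well short of the fence, then pushed flush against the front face with each end at least about 10 mm inside the fence's ends. The hand is clear and the job was handed in at about 19 s.

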